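Knock the stopper home in the bottle press, then press the mallet back into its kit case

TASK

Hold the wooden mallet by its handle and strike the white cap of the bottle press with a brisk blow or two, until the stopper sits fully home on the bottle's mouth. Then set the mallet down standing on its striking face, on the board or the bare table, let go, take it again by the head, and press it into its cutout in the foam of the kit case until it is fully home. Touch the press with nothing but the mallet, and leave the pepper mill and the mug where they stand.

Things in the scene. Friction and masses are not known exactly. Their poses are not given: they have to be found in the camera images.
- mallet: Wooden mallet, about 0.34 kg: brown head, a 56 mm cube; pale handle 22 mm square, level at mid head (28 mm up), points to the mallet's -y, from y -28 to -136 mm. Origin: centre of the head's underside, the striking face. Starts standing on it, on the board, handle roughly to the robot. Balance point y -12 mm. Strike: grasp across the handle (closing along x) near y -46 mm.
- board: Pale chopping board, 190 x 300 mm, 22 mm thick, fixed; its long side, its own y, lies roughly along the robot's x. Origin: centre of its underside. Garlic, 56 mm, sits on its far end, at (55, -115) mm.
- corker: Red bottle press, fixed: base 130 x 150 mm; steel columns at y -56 and +56 mm; red crossbar along y, 146 mm long, top 176 mm above the table, nuts on it to 183 mm. In it a small green bottle, mouth 106 mm up. Origin: centre of its underside, on the axis of plunger and bottle.
- plunger: Sprung steel plunger of the press with the part to strike on top: a round white cap, 40 mm across, 14 mm thick. Origin: on its axis, at table height when up; see cap_top.
- cap_top (a point): Centre of the white cap's flat top, the striking point; 232 mm above the table with the plunger up.
- press_travel (a joint): How far the plunger is down, m: 0 up, 0.026 its stop. A spring pushes it up again, 2.4 N at the top, 5.5 N at the stop. Its foot starts 2 mm above a stopper at 0, so it stands at 0.022 when the stopper is home.
- stopper (a joint): How far the wooden-topped cork stopper is in the bottle, m: 0 (its head 20 mm above the mouth) to 0.020 (head down on the mouth: home). Starts at 0 to 0.006 and stays where it is driven; resists with about 9 N, a little more when driven fast.
- case: Open blue kit case filled with dark grey foam, fixed: 148 mm along its x, 208 mm along its y, rim 50 mm and foam 48 mm above the table. Lid folded flat behind it (+x), 20 mm high. Spare stoppers and white caps stand 10 mm out of the foam beside the handle slot. Origin: on the table, 4 mm off its middle.
- pocket (a point): Centre of the floor of the mallet's cutout, 12 mm above the table; axes as the case's. Head hole 60 x 60 mm, 36 mm deep; handle slot 26 mm wide from it along -y, so the mallet's axes lie along the case's. Foam ribs squeeze the head's x faces: about 10 N to push in. Finger recesses beside the head at +x and -x: 36 mm wide, 32 long, 28 deep. Home: the mallet's origin is here, head 20 mm proud.
- mill: Dark wooden pepper mill, 58 mm across, 170 mm tall, loose, stands behind the board. Origin: centre of its foot.
- mug: Green and white mug, 90 mm across, 107 mm tall, loose, stands behind the board. Origin: centre of its foot.
Not all that is in view belongs to the job. What is meant by the mallet is not purple, and is the larger of those in its own colour.

How it is judged (in metres and radians):
On the way, in this order (a step that is already met when the one before it is completed fails the run):
1. a blow: the mallet, held by its handle, touches the white cap while the plunger goes down faster than 0.05 m/s (contact force between mallet and plunger above 1 N and velocity of joint press_travel above 0.05 m/s and contact force between the fingers and mallet above 1 N and y of the grasp point in the frame of mallet below -0.03 m).
2. the stopper is home on the bottle's mouth, within 2 mm (value of joint stopper above 0.018 m), for 0.1 s.
3. the mallet stands on its striking face on board or table, at least 110 mm from its cutout, let go and at rest (contact force between the fingers and mallet below 0.1 N and angle between mallet's own z axis and vertical below 0.1 rad and height (world z) of mallet below 0.03 m and horizontal distance between mallet and pocket above 0.11 m and linear speed of mallet below 0.02 m/s), for 0.2 s.
4. the mallet, held by its head, goes down into its cutout (contact force between the fingers and mallet above 1 N and y of the grasp point in the frame of mallet above -0.03 m and horizontal distance between mallet and pocket below 0.01 m and z of mallet in the frame of pocket below 0.012 m).
At the end, for the whole second after the job is handed in: The stopper is within 2 mm of fully home; the mallet lies in its cutout, head down, within 3 mm of the pocket's floor, 5 mm of its centre, tilted under 0.06 rad, let go and at rest; pepper mill and mug are within 30 mm of where they stood (value of joint stopper above 0.018 m and z of mallet in the frame of pocket below 0.003 m and horizontal distance between mallet and pocket below 0.005 m and angle between the y axis of mallet and the y axis of case, either way round below 0.06 rad and angle between mallet's own z axis and vertical below 0.06 rad and linear speed of mallet below 0.01 m/s and distance of each of mill, mug from where it was at the start of the episode below 0.03 m); the robot touches nothing.
It fails at once if the robot itself (hand or arm) touches the press or its plunger (contact force between any of the fingers, the arm and corker above 1 N).
It fails at once if pepper mill or mug knocked more than 30 mm (distance of any of mill, mug from where it was at the start of the episode above 0.03 m).
It also fails if it takes over 54 s, if anything falls off the work surface, if the arm or the gripper's body presses on something with over 40 N, if the wrist force passes 120 N, or if a joint passes its speed limit or range.

ROBOT

A 6-joint arm with a two-finger parallel gripper is mounted at the origin on a cart in front of the work surface, level with it; the furniture and walls round the work are solid. World frame = base frame: x ahead of the robot, y to its left, z up, the work surface at z = 0. Lengths are in mm, angles in rad, forces in N, time in s.
With the tool pointing down it reaches from about 350 to 775 mm from the base axis. Payload 7.3 kg.
Tool frame: the origin (TCP) lies midway between the tips of the shut fingers; the grasp point (between the pads) lies 19 mm behind it; z points along the fingers, y is the line along which they close (so a half turn about z gives the same grasp; the last joint's range is limited). The gripper opens to 92 mm and grips with 3 to 60 N. Pads are 19 mm wide; open, the fingers measure 130 mm over their backs; the gripper's body (75 mm by 190 mm) begins 47 mm behind the grasp point.
Start: joints at [-1.262, 0.342, 1.524, -0, 1.275, -0.146], TCP at [230.648, -471.646, 191.141] pointing down, gripper open.
Joint ranges: [-2.53, 2.53], [-0.77, 2.02], [0.04, 2.7], [-1, 4.14], [0.28, 2.66], [-3.11, 3.11]. Speed limits (rad/s): [2.57, 2.57, 3.14, 3.14, 3.14, 3.14].

INTERFACE

Orientations are given as [roll, pitch, yaw] about the fixed x, y, z axes, in that order (R = Rz(yaw) Ry(pitch) Rx(roll)).
In Python, from plant import * gives the robot as it stands.
- The arm moves only by the tool step_arm, never from a script. Its argument "deltas" is one flat list of numbers, 5 for each row, row after row: the shift along the world's x, y, z in mm, then the turn about the world's z in degrees, then the finger opening in mm, from 0 to 91.8. In form: [tx, ty, tz, turn, gripper, tx, ty, tz, turn, gripper, ...]. A call has exactly 10 rows; each row shifts and turns the commanded pose from where the row before left it; what a row does not reach is not made up. A row lasts 1/8 s, in which the tool goes at most 62.5 mm and 10.7 degrees, less where a joint would pass 70% of its speed; a pose out of reach is approached as far as the arm can. A call is refused whole if a number of a shift passes 62.5 or a number of a turn 10.7, either way. A call with a gripper value outside its range is refused whole. The fingers move at their own pace and stop on an object; the grip force is fixed at half the most. Time passes only in rows, so rows that do not move let the fingers close, or fill a call up. It gives the time, the measured TCP pose, the force, the opening and the grip force at its end, in the units of the state.
- get_obs(): the state, without advancing time (a new reading comes with each control period).
- capture(name): name is "scene" or "top" or "wrist"; returns the picture (400x640x3 uint8, red, green, blue); there is no depth.
- camera_params(name): a dict with "mtx" (3x3 intrinsics, pixels), "rvec" (rotation vector, rad) and "tvec" (3), from world to camera coordinates, as OpenCV has them. Camera axes: x right, y down, z forward; pixel columns grow to the right and rows downward; lengths in mm; the calibration is good to about 2 mm. The wrist camera is an equidistant fisheye: a pixel r from the principal point sees the ray r / f radians off the axis. A picture is of the moment at which its call begins: read the wrist's pose just before it. camera_params takes no time and is no camera call; for the wrist camera it gives the pose at the moment of the call.
- close_job(): hands the job in; it is judged then, once.
The state is a dict: "time": time; "joint_positions": joint angles; "dq": joint speeds; "tau": joint torques, N m; "tool_pos": TCP position; "tcp_rot": TCP orientation; "contact_force": force on the tool from outside, world axes, zero at the start; "moment": the same for the moment, N m; "grip_width": finger opening in mm; "finger_force": force on a finger pad.
Only numpy, scipy, OpenCV 4.12 (cv2) and the standard library are available. Lean on these libraries where they do the work, as an engineer would, in place of code of your own. Each camera call takes 0.05 s, during which the arm holds its last target. There are 200 camera calls.

## Working session

There is one attempt and no reset: what is moved stays moved. The work goes in short steps, Python scripts to look and compute and a tool call to move; the robot and the scene stay as the last step left them, time stands still between calls to the robot, and variables do not carry over. Pictures are saved under pics/ and viewed, at most 10 in all, crops included, and the job is handed in when it is done.

Besides the shell and the picture viewer there is one more tool, called as name(argument=value, ...) on one line, values as JSON. step_arm: Moves the arm, as the interface text tells. Its arguments: {"type":"object","properties":{"deltas":{"type":"array","items":{"type":"number"}}},"required":["deltas"]}

```bash
mkdir -p pics; ls
python3 - <<'E'
from plant import *
import cv2
for n in ("scene","top"):
    im=capture(n); cv2.imwrite(f"pics/{n}0.png",im[:,:,::-1])
    p=camera_params(n); print(n,p)
print(get_obs())
E
```

```text
pics
scene {'mtx': array([[406.25819581,   0.        , 323.37374607],
       [  0.        , 406.25819581, 202.26431481],
       [  0.        ,   0.        ,   1.        ]]), 'rvec': array([ 0.67393848, -2.63341804,  1.13613236]), 'tvec': array([ 533.21439518,  309.63311242, 1057.58760343])}
top {'mtx': array([[408.40697764,   0.        , 319.88454363],
       [  0.        , 408.40697764, 205.52220272],
       [  0.        ,   0.        ,   1.        ]]), 'rvec': array([ 2.17462373, -2.18940785,  0.07020441]), 'tvec': array([  32.99331636,  615.71915416, 1181.13520311])}
{'time': 0.1, 'joint_positions': array([-1.26198503e+00,  3.42653968e-01,  1.52490190e+00, -2.36094219e-05,
        1.27542803e+00, -1.46046763e-01]), 'dq': array([-5.61562377e-04, -2.07987037e-03, -6.78905244e-04, -8.76177766e-04,
        1.19694894e-03,  4.04353382e-05]), 'tau': array([ 1.74347035e-03, -4.32004595e+01, -2.44694245e+01,  7.18561420e-02,
        5.25646994e-02, -6.47412730e-05]), 'tool_pos': array([ 230.51451214, -471.22639969,  190.52086828]), 'tcp_rot': array([-3.14021294e+00, -1.80127696e-04,  4.54864820e-01]), 'contact_force': array([-0.51626831, -0.35702187, -0.41415728]), 'moment': array([-0.01859672,  0.01611257,  0.04944655]), 'finger_force': 0.0, 'grip_width': 91.82527242076013}
```

View pics/top0.png

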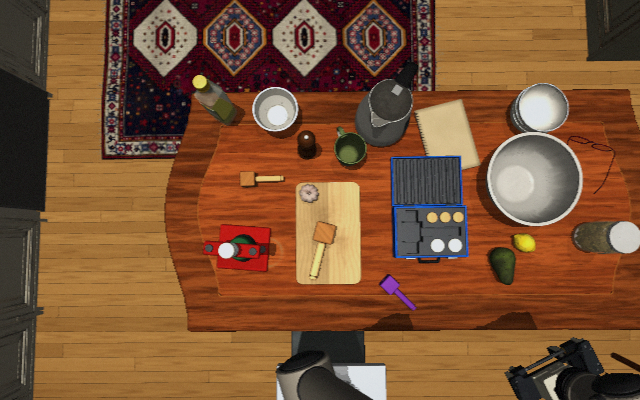

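View pics/scene0.png

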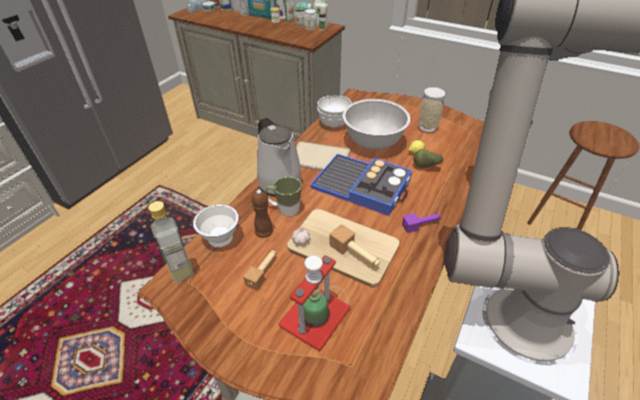

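Run:
```python
import cv2,numpy as np
a=cv2.imread("pics/top0.png"); b=cv2.imread("pics/scene0.png")
A=cv2.resize(a[175:285,200:360],None,fx=5,fy=5,interpolation=cv2.INTER_CUBIC)
cv2.imwrite("pics/c1.png",A)
A=cv2.resize(a[150:265,380:475],None,fx=5,fy=5,interpolation=cv2.INTER_CUBIC)
cv2.imwrite("pics/c2.png",A)
```

```text
(no output)
```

View pics/c1.png

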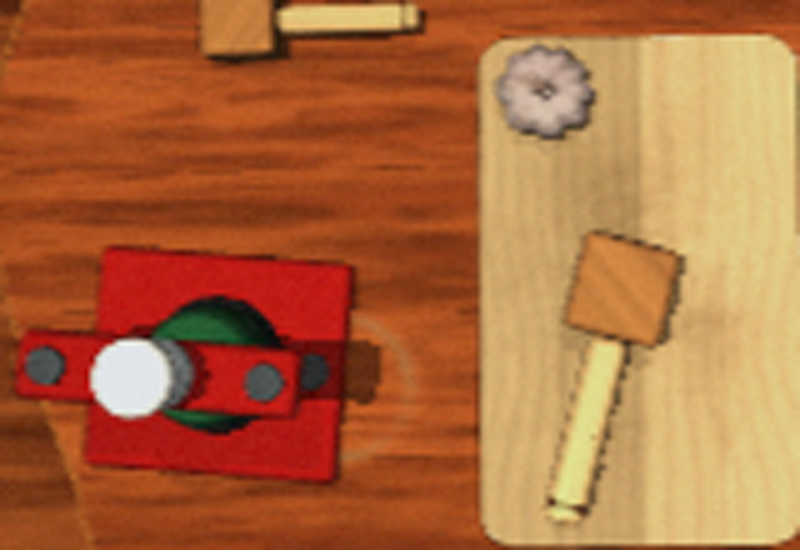

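View pics/c2.png

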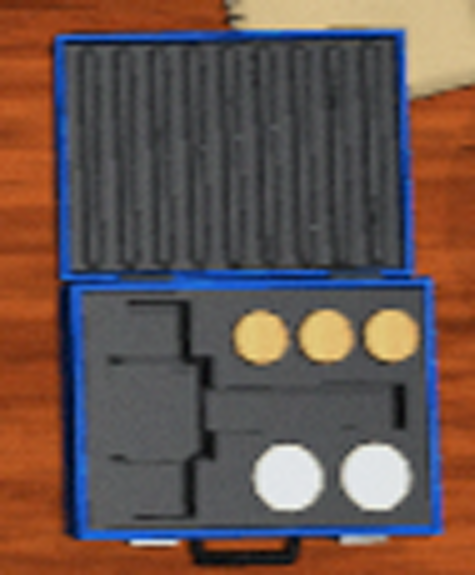

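```bash
cat > h.py <<'E'
import cv2,numpy as np
from plant import *
def ray(n,px,P=None):
    p=P or camera_params(n); R=cv2.Rodrigues(np.array(p["rvec"]))[0]; t=np.array(p["tvec"]).ravel(); K=p["mtx"]
    d=np.array([(px[0]-K[0,2])/K[0,0],(px[1]-K[1,2])/K[1,1],1.])
    if n=="wrist":
        r=np.hypot(d[0],d[1]); d=np.array([d[0]/r*np.sin(r),d[1]/r*np.sin(r),np.cos(r)]) if r>1e-9 else d
    return -R.T@t, R.T@d
def at(n,px,z,P=None):
    c,d=ray(n,px,P); return (c+d*(z-c[2])/d[2])[:2]
def proj(n,X,P=None):
    p=P or camera_params(n); R=cv2.Rodrigues(np.array(p["rvec"]))[0]; t=np.array(p["tvec"]).ravel(); K=p["mtx"]
    v=(R@np.asarray(X,float).T).T+t
    if n=="wrist":
        rr=np.hypot(v[:,0],v[:,1]); th=np.arctan2(rr,v[:,2]); q=np.c_[v[:,0]/rr*th,v[:,1]/rr*th]
    else: q=v[:,:2]/v[:,2:]
    return q*[K[0,0],K[1,1]]+K[:2,2]
E
python3 - <<'E'
from h import *
c1=lambda u,v:(200+(u-2)/5,175+(v-2)/5); c2=lambda u,v:(380+(u-2)/5,150+(v-2)/5)
print("cam",ray("top",(320,205)))
print("cap",at("top",c1(131,378),232))
for q in [(592,230),(686,258),(655,348),(565,322)]: print("head",at("top",c1(*q),78))
for q in [(605,340),(568,500)]: print("handle",at("top",c1(*q),61))
for q in [(105,247),(355,265),(335,481),(85,463)]: print("base",at("top",c1(*q),10))
for q in [(20,345),(297,360),(297,410)]: print("bar",at("top",c1(*q),176))
for q in [(70,280),(437,280),(442,535),(78,538)]: print("case",at("top",c2(*q),50))
for q in [(207,357),(210,458),(118,360),(118,458)]: print("hole",at("top",c2(*q),48))
for q in [(405,385),(405,430),(215,385),(215,432)]: print("slot",at("top",c2(*q),48))
for n,q in (("mill",(307,145)),("mug",(350,150))): print(n,at("top",q,100))
E
```

```text
cam (array([ 530.53851537,   21.06612547, 1222.03277608]), array([ 0.07224776,  0.00615389, -0.99736859]))
cap [494.39587064 255.42051322]
head [569.63947369  34.0140521 ]
head [553.61965431 -18.48301192]
head [503.58777306  -0.7210454 ]
head [518.36713356  49.41223979]
handle [507.87929419  27.2299697 ]
handle [418.23776998  48.66941553]
base [563.82203954 324.20504128]
base [552.15290035 175.52237084]
base [425.1925573  187.05132337]
base [436.58964906 334.65249252]
bar [509.4899135  325.67272847]
bar [500.96034219 183.8993241 ]
bar [475.59864401 183.79646906]
case [ 612.22317293 -183.17574112]
case [ 610.74611229 -393.56003334]
case [ 465.31532248 -391.74112996]
case [ 464.89146516 -184.88097324]
hole [ 567.51760206 -261.18967928]
hole [ 509.76632517 -261.51286181]
hole [ 566.14088452 -210.15154741]
hole [ 510.10349227 -208.97580246]
slot [ 550.71523917 -374.0488838 ]
slot [ 525.00779595 -373.25411338]
slot [ 551.43940895 -265.38201739]
slot [ 524.57286655 -264.72805594]
mill [779.56232527  63.08793742]
mug [764.51571809 -56.40831571]
```

step_arm(deltas=[29,23,6,-4,91,29,23,6,-4,91,29,23,6,-4,91,29,23,6,-4,91,29,23,6,-4,91,29,23,6,-4,91,29,23,6,-4,91,29,23,6,-4,91,29,23,6,-4,91,29,23,6,-4,91])

```text
time: 1.35
tool_pos: [521.3, -240.7, 250.9]
tcp_rot: [-3.141, 0.001, -0.246]
contact_force: [-0.3, -0.3, -1.2]
grip_width: 91.2
finger_force: 0.0
```

Run:
```python
from h import *
o=get_obs(); print(o["tool_pos"],o["tcp_rot"],o["time"])
P=camera_params("wrist"); im=capture("wrist"); np.save("pics/w1.npy",P,allow_pickle=True)
print(P, ray("wrist",(320,200),P))
cv2.imwrite("pics/w1.png",im[:,:,::-1])
```

```text
[ 521.34426891 -240.68530595  250.88935385] [-3.14145991e+00  8.74453880e-04 -2.45645169e-01] 1.35
{'mtx': array([[309.70691629,   0.        , 319.66161404],
       [  0.        , 309.70691629, 199.78338777],
       [  0.        ,   0.        ,   1.        ]]), 'rvec': array([-1.80073757,  2.31072878,  0.35882055]), 'tvec': array([-106.25008547,  480.6509948 ,  618.99416095])} (array([ 600.6761515 , -260.36690216,  443.6952423 ]), array([-0.29592317,  0.07242389, -0.95246221]))
```

View pics/w1.png

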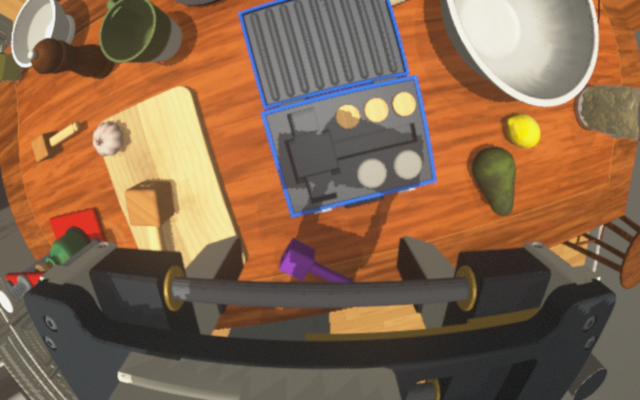

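Run:
```python
import cv2,numpy as np
a=cv2.imread("pics/w1.png")
A=cv2.resize(a[95:195,270:430],None,fx=5,fy=5,interpolation=cv2.INTER_CUBIC)
A=np.clip(255*(A/255.)**0.5*1.1,0,255).astype(np.uint8)
cv2.imwrite("pics/c3.png",A)
```

```text
(no output)
```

View pics/c3.png

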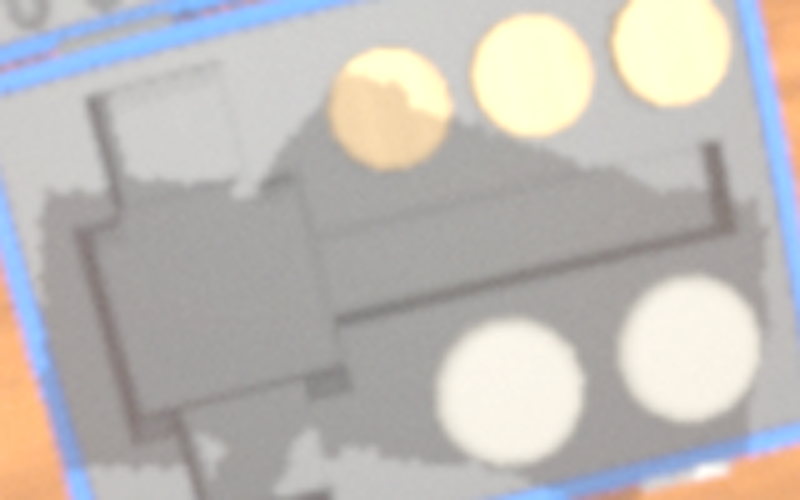

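Run:
```python
from h import *
P=np.load("pics/w1.npy",allow_pickle=True).item()
c=lambda u,v:(270+(u-2)/5,95+(v-2)/5)
def s(n,L,z=48):
    p=[at("wrist",c(*q),z,P) for q in L]; print(n,np.round(p,1).tolist(),"mean",np.mean(p,0).round(1))
s("hole",[(78,232),(297,178),(137,442),(350,390)])
s("slot",[(340,325),(735,235),(318,237),(715,142)])
s("recess+",[(90,97),(218,65)])
s("capsule",[(391,108),(532,75),(671,45)],58); s("white",[(510,392),(690,348)],58)
a=lambda u,v:(u,v)
h=lambda L,z:print([at("wrist",q,z,P).round(1).tolist() for q in L])
h([(265,114),(417,77),(436,183),(291,215)],50)
h([(128,189),(155,183),(173,223)],78)
```

```text
hole [[565.8, -206.4], [565.3, -264.1], [508.0, -206.6], [508.0, -264.4]] mean [ 536.8 -235.3]
slot [[525.5, -265.8], [525.1, -373.8], [549.2, -265.7], [550.5, -373.2]] mean [ 537.6 -319.6]
recess+ [[598.6, -218.4], [598.3, -251.8]] mean [ 598.5 -235.1]
capsule [[577.8, -290.8], [578.1, -327.2], [578.3, -364.0]] mean [ 578.1 -327.3]
white [[500.0, -304.3], [500.4, -353.5]] mean [ 500.2 -328.9]
[[606.4, -190.7], [608.7, -391.6], [463.1, -391.4], [467.2, -186.9]]
[[568.9, 25.6], [564.6, -23.1], [504.3, -27.9]]
```

step_arm(deltas=[-4,34,-8,0,70,-4,34,-8,0,70,-4,34,-8,0,70,-4,34,-8,0,70,-4,34,-8,0,70,-4,34,-8,0,70,-4,34,-8,0,70,-1,32,-8,0,70,0,0,-8,0,70,0,0,0,0,70])

```text
time: 2.65
tool_pos: [491.2, 27.9, 178.4]
tcp_rot: [3.141, 0.002, -0.243]
contact_force: [0.6, -0.6, -0.1]
grip_width: 70.0
finger_force: 0.0
```

Run:
```python
from h import *
o=get_obs(); print(o["tool_pos"],o["tcp_rot"],o["time"])
P=camera_params("wrist"); im=capture("wrist"); np.save("pics/w2.npy",P,allow_pickle=True)
cv2.imwrite("pics/w2.png",im[:,:,::-1])
```

```text
[491.18086177  27.87950593 178.42311565] [ 3.14086438e+00  1.56357076e-03 -2.43009666e-01] 2.65
```

View pics/w2.png

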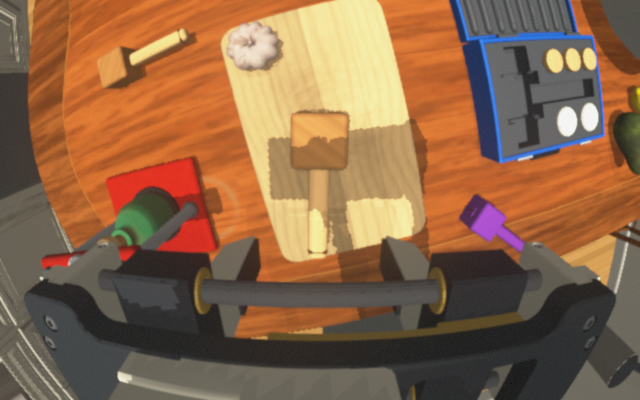

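Run:
```python
from h import *
P=np.load("pics/w2.npy",allow_pickle=True).item()
f=lambda L,z:np.array([at("wrist",q,z,P) for q in L]).round(1)
h=f([(293,112),(348,114),(347,170),(291,166)],78);print(h.tolist(),h.mean(0))
k=f([(318.5,172),(317,250)],61);print(k.tolist(),np.degrees(np.arctan2(*(k[0]-k[1])[::-1])))
e=h[0]-h[1];print(np.degrees(np.arctan2(e[1],e[0]))-90); e=(h[0]-h[3]);print(np.degrees(np.arctan2(e[1],e[0])))
```

```text
[[569.4, 34.0], [555.1, -15.5], [502.6, -2.4], [519.6, 49.3]] [536.675  16.35 ]
[[503.6, 25.9], [417.8, 49.1]] -15.130734928723856
-16.113418233089234
-17.078471654873802
```

step_arm(deltas=[1,1,-40,-2,50,0,0,-40,0,50,0,0,-40,0,50,0,0,-20,0,50,0,0,-7,0,50,0,0,0,0,50,0,0,0,0,10,0,0,0,0,10,0,0,0,0,10,0,0,0,0,10])

```text
time: 3.95
tool_pos: [492.8, 29.4, 32.4]
tcp_rot: [3.142, -0.0, -0.278]
contact_force: [-0.2, -0.5, -0.2]
grip_width: 14.7
finger_force: 0.0
```

Run:
```python
from h import *
o=get_obs(); print(o["tool_pos"],o["grip_width"],o["finger_force"])
im=capture("wrist")[:,:,::-1]; t=capture("top")[:,:,::-1]; print(get_obs()["grip_width"])
cv2.imwrite("pics/w3.png",np.hstack([cv2.resize(im[80:330,200:440],(480,500)),cv2.resize(t[180:300,290:366],(317,500))]))
```

```text
[492.75379706  29.39050744  32.36350049] 14.692803200888607 0.0
10.772663888987827
```

View pics/w3.png

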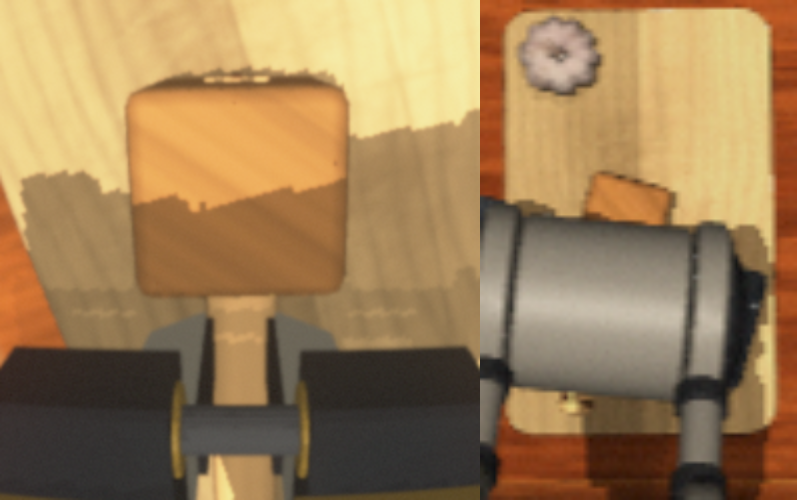

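step_arm(deltas=[0,0,0,0,10,0,0,0,0,10,0,0,0,0,10,0,0,0,0,10,0,0,0,0,0,0,0,0,0,0,0,0,0,0,0,0,0,0,0,0,0,0,0,0,0,0,0,0,0,0])

```text
time: 5.3
tool_pos: [492.6, 29.4, 32.1]
tcp_rot: [3.142, 0.0, -0.278]
contact_force: [-0.1, -0.2, 0.2]
grip_width: 0.6
finger_force: 0.0
```

Run:
```python
from h import *
im=capture("wrist")[:,:,::-1]; t=capture("scene")[:,:,::-1]
cv2.imwrite("pics/w4.png",np.hstack([cv2.resize(im[60:330,200:440],(400,450)),cv2.resize(t[200:320,270:410],(400,450))]))
```

```text
(no output)
```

View pics/w4.png

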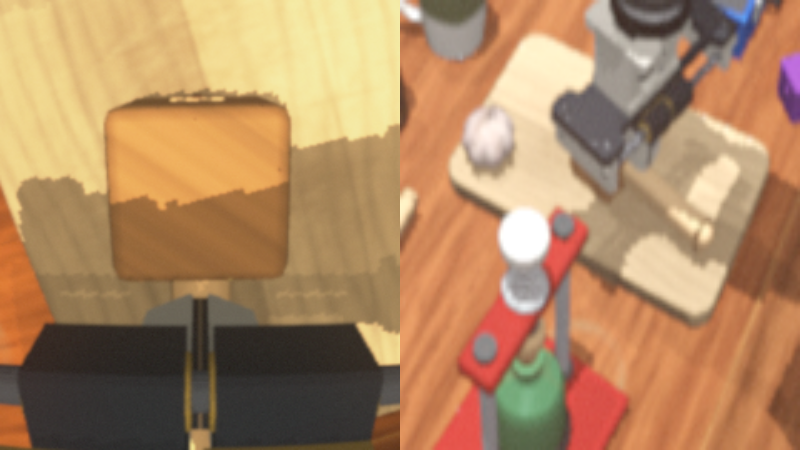

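Run:
```python
from h import *
o=get_obs();print(o["joint_positions"],o["tool_pos"],o["grip_width"])
X=[[492.6,29.4,z] for z in (32,51,70,98)]
print(proj("scene",X)); print(proj("wrist",X))
h=np.array([[536.7,16.3,78],[492.4,28.8,61],[410,51,61]])
print(proj("scene",h)); print(proj("wrist",h))
```

```text
[-9.58528889e-02  4.80064388e-01  1.81391878e+00 -1.36725948e-04
  8.47661879e-01  1.75325908e+00] [492.64701888  29.34910524  32.12907839] 0.4336579474820862
[[353.1075102  250.60618716]
 [353.44511915 246.36665024]
 [353.79030372 242.03198213]
 [354.31335218 235.46378173]]
[[319.70475951 228.31914211]
 [319.74649479 240.24537365]
 [319.79649733 254.51293133]
 [319.89060805 281.30364005]]
[[342.17372228 231.69278217]
 [353.77879533 243.98355058]
 [377.17508625 260.20789633]]
[[320.72886731 178.03582037]
 [320.8439326  247.46416633]
 [322.51498795 350.41515546]]
```

step_arm(deltas=[0,0,0,0,50,0,0,0,0,50,0,0,0,0,50,0,0,0,0,50,0,0,0,0,50,0,0,-4,0,50,0,0,-4,0,50,0,0,-4,0,50,0,0,-4,0,50,0,0,0,0,50])

```text
time: 6.65
tool_pos: [492.4, 29.4, 15.7]
tcp_rot: [3.141, 0.001, -0.278]
contact_force: [-0.4, -0.7, -0.2]
grip_width: 50.1
finger_force: 0.0
```

Run:
```python
from h import *
from scipy.optimize import least_squares
# scale check of wrist pose: shift camera by d (world) so that top-derived/known sizes match
P=np.load("pics/w1.npy",allow_pickle=True).item()
c=lambda u,v:np.array((270+(u-2)/5,95+(v-2)/5))
pts=[c(*q) for q in [(78,232),(297,178),(137,442),(350,390),(735,235),(715,142)]]
M=np.array([[30,30],[30,-30],[-30,30],[-30,-30],[-13,-138],[13,-138]])
R=cv2.Rodrigues(P["rvec"])[0]
def res(p):
    Q=dict(P); Q["tvec"]=P["tvec"]-R@np.array([0,0,p[3]])
    cs,sn=np.cos(p[2]),np.sin(p[2]); XY=M@np.array([[cs,sn],[-sn,cs]])+p[:2]
    return (proj("wrist",np.c_[XY,np.full(6,48)],Q)-pts).ravel()
r=least_squares(res,[537,-235,0,0]); print(r.x,r.fun.round(1))
```

```text
[ 5.36282493e+02 -2.35526671e+02  6.17989260e-03  3.27786351e+00] [-0.5 -0.3  0.6 -1.3 -0.1  0.9  1.1  0.3 -0.8  0.4 -0.5  0. ]
```

step_arm(deltas=[0,0,-4,0,50,0,0,-4,0,50,0,0,-3,0,50,0,0,-2,0,50,0,0,0,0,0,0,0,0,0,0,0,0,0,0,0,0,0,0,0,0,0,0,0,0,0,0,0,0,0,0])

```text
time: 7.9
tool_pos: [492.7, 29.3, 3.2]
tcp_rot: [3.142, -0.0, -0.278]
contact_force: [-0.1, 0.0, 1.2]
grip_width: 21.8
finger_force: 29.9
```

step_arm(deltas=[0,0,20,0,0,0,0,45,0,0,0,0,50,0,0,0,0,50,0,0,0,0,50,0,0,-2,17,25,0,0,-8,50,0,0,0,-9,60,0,0,0,-9,60,0,0,0,-9,50,0,0,0])

```text
time: 9.15
tool_pos: [454.3, 268.2, 242.1]
tcp_rot: [3.14, 0.002, -0.278]
contact_force: [0.2, -0.4, -4.0]
grip_width: 22.0
finger_force: 30.0
```

Run:
```python
from h import *
t=capture("top")[:,:,::-1]; s=capture("scene")[:,:,::-1]; w=capture("wrist")[:,:,::-1]
for n,i in (("t5",t),("s5",s),("w5",w)): cv2.imwrite(f"pics/{n}.png",i)
o=get_obs();print(o["tool_pos"],o["tcp_rot"],o["contact_force"],o["grip_width"],o["finger_force"])
# fraction: head top brown mask in top image
hsv=cv2.cvtColor(t,cv2.COLOR_BGR2HSV)
P=camera_params("wrist")
R=lambda a:np.array([[np.cos(a),-np.sin(a)],[np.sin(a),np.cos(a)]])
tp=o["tool_pos"];a=o["tcp_rot"][2]
hc=lambda x,y:np.r_[tp[:2]+R(a)@np.array([46+y,-x]),0]
z=tp[2]+18.8+56
X=np.array([hc(x,y)+[0,0,z] for x,y in((-28,28),(28,28),(28,-28),(-28,-28))])
print(proj("wrist",X,P).round(0).tolist(),proj("scene",X).round(0).tolist())
m=((w[:,:,2].astype(int)-w[:,:,0])>60)
print(w[60:200:10,320].tolist())
```

```text
[454.08670815 268.26128668 241.88977397] [ 3.14006022e+00  2.42799220e-03 -2.73937454e-01] [-0.12600448 -0.05326243 -4.10863787] 21.847262411527385 29.979382753372192
[[247.0, 126.0], [393.0, 126.0], [384.0, 257.0], [256.0, 257.0]] [[292.0, 235.0], [311.0, 221.0], [330.0, 235.0], [311.0, 250.0]]
[[48, 108, 214], [43, 100, 195], [58, 135, 235], [40, 58, 242], [43, 60, 241], [62, 98, 84], [59, 96, 150], [76, 139, 210], [98, 186, 243], [101, 186, 244], [100, 189, 245], [99, 187, 243], [105, 193, 245], [95, 178, 240]]
```

step_arm(deltas=[1,-1,0,0,0,0,0,-6,0,0,0,0,-23,0,0,0,0,-24,0,0,0,0,0,0,0,0,0,0,0,0,0,0,0,0,0,0,0,0,0,0,0,0,0,0,0,0,0,0,0,0])

```text
time: 10.55
tool_pos: [456.8, 265.2, 190.2]
tcp_rot: [3.141, -0.0, -0.278]
contact_force: [-0.6, -2.2, -1.3]
grip_width: 21.9
finger_force: 30.0
```

Run:
```python
from h import *
o=get_obs();print(o["tool_pos"],o["tcp_rot"],o["contact_force"],o["moment"],o["grip_width"])
for n in ("top","scene","wrist"): cv2.imwrite(f"pics/{n}6.png",capture(n)[:,:,::-1])
```

```text
[456.83896637 265.16660867 190.18365976] [ 3.14133190e+00 -4.08960468e-04 -2.78326749e-01] [-0.55293953 -2.18706934 -1.25533375] [-0.3486409   0.27090114 -0.05376896] 21.92671792600337
```

Run:
```python
import cv2,numpy as np
a=cv2.imread("pics/w5.png");b=cv2.imread("pics/wrist6.png")
for n,i in(("5",a),("6",b)):
    for c in (290,320,350):
        col=i[90:275,c].astype(int); print(n,c,[f"{r[2]}/{r[1]}/{r[0]}" for r in col[::8]])
    row=i[180,230:410].astype(int); print(n,"row180",[f"{r[2]}/{r[1]}" for r in row[::8]])
```

```text
5 290 ['216/103/48', '241/58/40', '241/60/41', '241/61/40', '129/75/44', '221/150/82', '244/187/100', '244/187/99', '245/192/102', '245/194/105', '241/180/97', '240/177/95', '243/185/99', '244/191/101', '244/188/98', '175/116/65', '166/114/65', '169/114/64', '169/115/65', '165/113/66', '140/96/54', '119/112/94', '116/108/93', '94/87/76']
5 320 ['242/58/40', '240/58/40', '88/65/54', '99/150/89', '200/149/94', '210/139/76', '242/183/97', '243/184/97', '245/191/102', '245/192/103', '243/187/99', '245/193/104', '244/191/102', '238/174/93', '242/182/97', '182/122/69', '181/122/68', '171/116/64', '165/112/63', '165/112/65', '153/104/61', '211/163/104', '209/161/104', '208/162/105']
5 350 ['240/56/38', '240/57/43', '175/46/33', '174/47/32', '110/70/38', '214/144/78', '234/169/92', '236/170/91', '239/174/93', '242/186/99', '243/185/98', '244/192/103', '243/187/96', '185/124/67', '184/125/69', '172/116/64', '168/113/65', '173/116/65', '176/120/67', '168/115/65', '134/93/54', '120/112/96', '118/110/95', '109/101/89']
5 row180 ['200/111', '183/103', '153/76', '201/132', '244/190', '244/190', '2
[... 749 characters left out ...]
8/115/63', '176/120/65', '170/115/64', '164/111/63', '159/109/63', '140/97/56', '203/156/99', '203/159/102']
6 350 ['239/57/44', '240/60/43', '219/50/34', '171/47/37', '110/70/44', '121/81/49', '191/127/70', '229/159/85', '233/167/89', '236/168/89', '241/179/95', '241/181/99', '243/184/100', '242/183/96', '178/119/67', '177/118/66', '171/115/64', '160/108/59', '167/114/64', '170/118/65', '161/110/63', '136/93/56', '118/110/95', '110/103/88']
6 row180 ['97/85', '98/85', '100/86', '227/156', '240/178', '240/179', '238/173', '236/167', '243/184', '244/188', '244/191', '243/184', '242/183', '243/186', '243/187', '242/181', '241/178', '240/179', '236/169', '153/104', '129/74', '136/75', '141/78']
```

Run:
```python
from h import *
o=get_obs();P=camera_params("wrist");tp=o["tool_pos"];a=o["tcp_rot"][2]
d=np.array([np.cos(a),np.sin(a),0])
for zo in (18.8,):
  for th in (0,4,8,12,16,20,24):
    c,s=np.cos(np.radians(th)),np.sin(np.radians(th)); X=[]
    for y,z in((28,0),(28,56),(-28,56)):   # mallet y,z
        u,v=y+46,z-28; U,V=u*c-v*s,u*s+v*c
        X.append(tp+d*U+[0,0,V+28+zo])
    print(th,proj("wrist",np.array(X),P)[:,1].round(0),"face z at cap",tp[2]+zo+28+40*s-28*c)
for n in ("w5","wrist6"):
    g=cv2.imread(f"pics/{n}.png")[:,:,2].astype(int); k=g[100:150,300:340].mean(1).round(0).astype(int); print(n,k.tolist()); k=cv2.imread(f"pics/{n}.png")[240:275,280:300].mean((1,2)).astype(int); print(k.tolist())
```

```text
0 [118. 124. 257.] face z at cap 208.9874714914459
4 [115. 131. 263.] face z at cap 211.84593703393583
8 [113. 139. 268.] face z at cap 214.82688960508455
12 [111. 149. 273.] face z at cap 217.9158063036097
16 [110. 161. 279.] face z at cap 221.09763823785292
20 [110. 174. 284.] face z at cap 224.3568838424672
24 [110. 189. 288.] face z at cap 227.67766440048507
w5 [241, 241, 238, 227, 188, 155, 138, 125, 116, 108, 102, 99, 96, 95, 94, 94, 96, 97, 102, 125, 172, 210, 215, 184, 138, 126, 141, 160, 182, 202, 212, 218, 222, 225, 229, 232, 235, 238, 240, 241, 242, 242, 242, 242, 243, 243, 243, 243, 244, 244]
[109, 109, 110, 109, 109, 109, 108, 107, 105, 102, 99, 96, 95, 96, 95, 93, 93, 92, 92, 91, 90, 89, 89, 87, 87, 86, 85, 84, 83, 83, 82, 81, 81, 79, 78]
wrist6 [240, 240, 240, 240, 239, 237, 224, 209, 186, 157, 136, 121, 107, 96, 88, 85, 83, 84, 85, 93, 106, 120, 126, 130, 149, 204, 237, 241, 225, 157, 120, 119, 120, 124, 136, 152, 165, 180, 199, 212, 218, 222, 224, 227, 230, 232, 233, 236, 239, 240]
[109, 107, 108, 107, 107, 106, 106, 106, 105, 105, 105, 104, 104, 103, 102, 101, 99, 97, 95, 92, 90, 90, 88, 87, 86, 86, 84, 84, 83, 82, 81, 81, 80, 78, 77]
```

step_arm(deltas=[2,-1,22,0,0,0,0,8,0,0,0,0,-6,0,0,0,0,-26,0,0,0,0,-6,0,0,0,0,0,0,0,0,0,0,0,0,0,0,0,0,0,0,0,0,0,0,0,0,0,0,0])

```text
time: 11.95
tool_pos: [458.3, 265.5, 184.0]
tcp_rot: [-3.139, -0.001, -0.278]
contact_force: [-7.9, 0.5, 16.0]
grip_width: 21.9
finger_force: 31.5
```

```bash
cat > tilt.py <<'E'
from h import *
o=get_obs();P=camera_params("wrist");tp=o["tool_pos"];a=o["tcp_rot"][2]
print(tp,a,o["contact_force"],o["grip_width"])
d=np.array([np.cos(a),np.sin(a),0])
w=capture("wrist")[:,:,::-1];cv2.imwrite("pics/w_last.png",w)
for th in (0,4,6,8,10,12,16):
    c,s=np.cos(np.radians(th)),np.sin(np.radians(th)); X=[]
    for y,z in((28,0),(28,56),(-28,56)):
        u,v=y+46,z-28; U,V=u*c-v*s,u*s+v*c
        X.append(tp+d*U+[0,0,V+28+18.8])
    print(th,proj("wrist",np.array(X),P)[:,1].round(0),"face z at cap",tp[2]+18.8+28+38*s-28*c)
print(w[100:170,300:340,2].mean(1).astype(int).tolist()); print(w[240:285,280:300].mean((1,2)).astype(int).tolist())
E
python3 tilt.py
```

```text
[458.26051194 265.4741971  184.03016585] -0.27761649658292353 [-7.87008858  0.46890577 15.9657526 ] 21.87080591062408
0 [118. 124. 257.] face z at cap 202.83016584653416
4 [115. 131. 263.] face z at cap 205.54911844153585
6 [114. 135. 265.] face z at cap 206.95563438039332
8 [113. 139. 268.] face z at cap 208.3912377582527
10 [112. 144. 271.] face z at cap 209.8541795135357
12 [111. 149. 273.] face z at cap 211.34267727706245
16 [110. 160. 278.] face z at cap 214.3890578813072
[240, 239, 239, 239, 239, 235, 223, 210, 203, 187, 161, 139, 123, 109, 97, 87, 83, 80, 82, 89, 105, 118, 121, 121, 125, 134, 140, 142, 143, 144, 144, 144, 145, 159, 204, 237, 244, 239, 182, 135, 131, 131, 131, 131, 131, 131, 132, 132, 134, 141, 153, 165, 177, 188, 199, 211, 218, 221, 223, 225, 227, 229, 230, 232, 233, 234, 236, 236, 236, 237]
[108, 106, 106, 105, 105, 104, 104, 104, 104, 104, 104, 104, 104, 104, 104, 103, 101, 101, 100, 99, 99, 98, 97, 97, 97, 97, 97, 97, 97, 97, 96, 93, 90, 87, 83, 78, 76, 75, 74, 73, 72, 69, 62, 60, 64]
```

step_arm(deltas=[0,0,20,0,0,0,0,40,0,0,4,-20,0,0,0,6,-45,0,0,0,6,-50,0,0,0,6,-50,-40,0,0,6,-50,-50,0,0,6,-22,-50,0,0,0,0,-40,0,0,0,0,-20,0,0])

```text
time: 13.25
tool_pos: [489.2, 34.5, 45.7]
tcp_rot: [3.14, 0.006, -0.279]
contact_force: [-0.3, 0.4, -4.0]
grip_width: 22.0
finger_force: 30.2
```

Run:
```python
from h import *
o=get_obs();print(o["tool_pos"],o["tcp_rot"],o["contact_force"])
s=capture("scene")[:,:,::-1];t=capture("top")[:,:,::-1]
s0=cv2.imread("pics/scene0.png")
f=lambda i,y0,y1,x0,x1,w,h:cv2.resize(i[y0:y1,x0:x1],(w,h),interpolation=cv2.INTER_CUBIC)
cv2.imwrite("pics/v10.png",np.vstack([np.hstack([f(s0,250,340,275,355,400,400)[:300],f(s,250,340,275,355,400,400)[:300]]),np.hstack([f(s,190,290,300,420,400,300),f(t,180,300,290,370,400,300)])]))
```

```text
[489.22660807  34.48758263  45.70912725] [ 3.14046855  0.005754   -0.27934541] [-0.30400048  0.40884458 -4.01330795]
```

Run:
```python
from h import *
s=capture("scene")[:,:,::-1]; s0=cv2.imread("pics/scene0.png")
for z in range(90,180,6):
    u,v=proj("scene",[[494.4,255.4,z]])[0]
    print(z,round(u),round(v),[i[int(round(v)),int(round(u))-3:int(round(u))+4:3].tolist() for i in(s0,s)])
```

```text
90 314 297 [[[116, 163, 118], [90, 130, 110], [119, 164, 121]], [[97, 130, 160], [104, 139, 171], [98, 128, 159]]]
96 314 296 [[[94, 132, 113], [64, 88, 110], [101, 146, 118]], [[109, 146, 176], [120, 155, 187], [107, 142, 176]]]
102 314 294 [[[60, 80, 118], [83, 112, 140], [79, 109, 127]], [[95, 126, 166], [120, 158, 190], [122, 160, 191]]]
108 314 293 [[[50, 64, 126], [94, 125, 154], [84, 113, 141]], [[67, 88, 151], [122, 161, 191], [123, 160, 192]]]
114 314 292 [[[45, 55, 145], [100, 134, 163], [93, 125, 155]], [[54, 68, 166], [121, 156, 187], [120, 157, 189]]]
120 314 290 [[[60, 66, 188], [72, 97, 138], [108, 142, 172]], [[67, 75, 208], [87, 112, 156], [115, 151, 183]]]
126 314 289 [[[62, 70, 199], [55, 68, 130], [99, 127, 155]], [[73, 84, 220], [58, 74, 148], [109, 140, 167]]]
132 314 287 [[[69, 76, 209], [56, 63, 177], [63, 75, 102]], [[80, 88, 230], [64, 74, 198], [71, 85, 120]]]
138 314 286 [[[65, 73, 210], [56, 65, 189], [56, 62, 113]], [[79, 89, 231], [71, 79, 210], [66, 72, 129]]]
144 314 284 [[[69, 78, 202], [67, 74, 191], [46, 55, 138]], [[84, 90, 224], [81, 88, 212], [58, 66, 157]]]
150 314 283 [[[117, 120, 178], [138, 137, 170], [86, 88, 144]], [[137, 140, 198], [156, 155, 189], [100, 102, 164]]]
156 314 281 [[[208, 206, 203], [221, 219, 216], [196, 194, 193]], [[229, 228, 224], [241, 239, 237], [215, 214, 213]]]
162 314 280 [[[185, 183, 184], [184, 183, 183], [175, 174, 175]], [[204, 203, 203], [204, 203, 203], [198, 196, 197]]]
168 314 278 [[[141, 142, 144], [136, 136, 140], [140, 140, 145]], [[162, 162, 166], [158, 157, 161], [157, 156, 160]]]
174 314 277 [[[134, 134, 138], [132, 132, 136], [137, 138, 141]], [[151, 150, 156], [148, 148, 154], [160, 158, 162]]]
```

step_arm(deltas=[2,-4,-20,0,0,0,0,-12,0,0,0,0,-5,0,0,0,0,-3,0,0,0,0,-2,0,0,0,0,-1,0,0,0,0,0,0,0,0,0,0,0,0,0,0,0,0,0,0,0,0,0,0])

```text
time: 14.65
tool_pos: [493.8, 30.7, 6.3]
tcp_rot: [3.141, -0.0, -0.278]
contact_force: [-0.4, -0.1, -4.7]
grip_width: 22.0
finger_force: 30.2
```

```bash
python3 tilt.py
```

```text
[493.78403447  30.70766883   6.26699434] -0.2782209362082084 [-0.42631175 -0.13834946 -4.73957712] 22.00553744391517
0 [118. 124. 257.] face z at cap 25.066994342374592
4 [115. 131. 263.] face z at cap 27.785946937376277
6 [114. 135. 265.] face z at cap 29.192462876233773
8 [113. 139. 268.] face z at cap 30.62806625409311
10 [112. 144. 271.] face z at cap 32.09100800937612
12 [111. 149. 273.] face z at cap 33.57950577290289
16 [110. 161. 279.] face z at cap 36.62588637714763
[231, 231, 231, 230, 229, 229, 228, 228, 228, 227, 227, 227, 227, 226, 225, 221, 208, 186, 164, 148, 133, 119, 114, 114, 119, 126, 130, 131, 132, 132, 132, 132, 133, 151, 203, 231, 233, 207, 147, 121, 120, 120, 120, 120, 119, 120, 120, 121, 125, 134, 144, 155, 166, 175, 185, 196, 203, 207, 209, 212, 214, 216, 218, 220, 222, 223, 223, 223, 224, 226]
[98, 97, 96, 95, 94, 93, 93, 93, 93, 93, 93, 93, 93, 93, 94, 93, 93, 92, 90, 89, 88, 88, 88, 88, 87, 88, 88, 88, 87, 87, 86, 83, 80, 76, 73, 69, 68, 67, 66, 65, 64, 61, 55, 54, 57]
```

step_arm(deltas=[0,0,-2,0,0,0,0,-2,0,0,0,0,-2,0,0,0,0,-1,0,0,0,0,0,0,0,0,0,0,0,0,0,0,0,0,0,0,0,0,0,0,0,0,0,0,0,0,0,0,0,0])

```text
time: 15.95
tool_pos: [493.8, 30.7, -0.8]
tcp_rot: [3.141, -0.0, -0.278]
contact_force: [-0.1, -0.4, -4.1]
grip_width: 21.7
finger_force: 30.2
```

step_arm(deltas=[0,0,-1,0,0,0,0,-1,0,0,0,0,-1,0,0,0,0,-1,0,0,0,0,0,0,0,0,0,0,0,0,0,0,0,0,0,0,0,0,0,0,0,0,0,0,0,0,0,0,0,0])

```text
time: 17.2
tool_pos: [494.3, 30.6, -3.2]
tcp_rot: [-3.142, -0.002, -0.278]
contact_force: [-4.0, -0.2, 13.7]
grip_width: 22.1
finger_force: 30.0
```

Run:
```python
from h import *
from scipy.optimize import least_squares
for n in("top","scene"): cv2.imwrite(f"pics/{n}8.png",capture(n)[:,:,::-1])
o=get_obs();print(o["tool_pos"],o["contact_force"],o["moment"])
P=camera_params("wrist");w=capture("wrist")[:,:,::-1];cv2.imwrite("pics/w8.png",w)
# horizontal extents at several rows
for r in (120,135,150,180,220,250):
    print(r,[int(x) for x in w[r,220:420:6,2]])
```

```text
[494.32115405  30.64147247  -3.18259202] [-4.12493189 -0.71922506 14.23666196] [0.04920548 0.94536273 0.02920216]
120 [233, 239, 233, 223, 234, 235, 227, 227, 230, 224, 158, 137, 154, 135, 156, 132, 139, 133, 179, 150, 153, 169, 179, 184, 190, 221, 244, 244, 243, 245, 244, 244, 244, 243]
135 [238, 233, 240, 236, 225, 235, 233, 120, 120, 119, 121, 119, 114, 211, 241, 239, 234, 232, 236, 242, 236, 121, 124, 124, 122, 121, 120, 217, 242, 244, 244, 244, 242, 242]
150 [237, 238, 233, 240, 238, 137, 155, 165, 170, 169, 172, 171, 166, 153, 167, 163, 160, 159, 158, 165, 167, 167, 167, 171, 171, 170, 163, 159, 134, 242, 244, 242, 240, 244]
180 [235, 233, 234, 238, 234, 203, 220, 225, 232, 234, 234, 235, 230, 230, 231, 233, 234, 233, 230, 227, 228, 228, 223, 219, 219, 215, 214, 225, 202, 155, 164, 160, 158, 160]
220 [165, 168, 158, 162, 161, 143, 134, 148, 150, 151, 170, 155, 153, 149, 148, 146, 144, 141, 149, 155, 158, 159, 156, 154, 151, 155, 154, 149, 129, 171, 161, 172, 169, 159]
250 [146, 143, 141, 147, 141, 143, 111, 125, 130, 127, 130, 131, 143, 140, 140, 143, 144, 146, 151, 152, 151, 149, 130, 129, 128, 123, 125, 124, 150, 155, 151, 140, 148, 154]
```

step_arm(deltas=[0,0,1,0,0,0,0,0,0,40,0,0,0,0,40,0,0,0,0,40,0,0,0,0,40,0,0,0,0,40,0,0,0,0,40,0,0,0,0,40,0,0,0,0,40,0,0,0,0,40])

```text
time: 18.6
tool_pos: [493.8, 30.7, -3.7]
tcp_rot: [3.142, -0.0, -0.278]
contact_force: [-0.1, 0.3, -0.4]
grip_width: 39.8
finger_force: 0.0
```

```bash
python3 tilt.py
```

```text
[493.78207744  30.73509782  -3.74311518] -0.27823630282787204 [-0.0935936   0.30054039 -0.386098  ] 39.82703817955383
0 [118. 124. 257.] face z at cap 15.056884818773419
4 [115. 131. 263.] face z at cap 17.775837413775104
6 [114. 135. 265.] face z at cap 19.1823533526326
8 [113. 139. 268.] face z at cap 20.617956730491937
10 [112. 144. 271.] face z at cap 22.080898485774945
12 [111. 149. 273.] face z at cap 23.569396249301718
16 [110. 161. 279.] face z at cap 26.615776853546457
[231, 231, 230, 230, 229, 229, 228, 228, 227, 225, 218, 204, 184, 161, 142, 152, 199, 209, 186, 141, 118, 123, 139, 156, 174, 187, 195, 201, 206, 211, 215, 218, 221, 225, 229, 230, 231, 232, 232, 232, 233, 233, 234, 234, 234, 234, 235, 235, 235, 235, 235, 235, 235, 235, 235, 236, 235, 235, 235, 236, 236, 236, 236, 236, 236, 236, 236, 236, 236, 236]
[103, 102, 102, 103, 102, 102, 102, 103, 102, 102, 101, 99, 97, 93, 90, 88, 86, 87, 86, 85, 86, 86, 86, 85, 85, 85, 84, 85, 84, 85, 86, 87, 88, 89, 90, 91, 92, 92, 94, 95, 95, 89, 69, 58, 60]
```

step_arm(deltas=[0,0,10,0,40,0,0,20,0,40,0,0,40,0,60,0,0,50,0,90,0,0,20,0,90,0,0,0,0,90,0,0,0,0,90,0,0,0,0,90,0,0,0,0,90,0,0,0,0,90])

```text
time: 19.9
tool_pos: [493.5, 30.7, 135.8]
tcp_rot: [3.141, 0.001, -0.278]
contact_force: [-0.4, -0.1, 0.4]
grip_width: 89.9
finger_force: 0.0
```

```bash
cat > seg.py <<'E'
from h import *
from scipy.optimize import least_squares
o=get_obs();print(o["tool_pos"],o["tcp_rot"],o["time"])
P=camera_params("wrist");w=capture("wrist")[:,:,::-1];cv2.imwrite("pics/w9.png",w)
# refine head top quad: search pose maximising edge contrast
g=cv2.GaussianBlur(w,(0,0),1).astype(float)
sat=g[:,:,2]-g[:,:,0]; 
import sys
x0=[float(v) for v in sys.argv[1:4]]  # x y angle(deg) of mallet y axis
ztop=float(sys.argv[4])
def quad(p,hs=28):
    a=np.radians(p[2]);d=np.array([np.cos(a),np.sin(a)]);e=np.array([d[1],-d[0]])
    t=np.linspace(-.8,.8,25)
    L=[]
    for s in (hs-2.5,hs+2.5):
        q=[np.c_[t*28,np.full(25,s)],np.c_[t*28,np.full(25,-s)],np.c_[np.full(25,s),t*28],np.c_[np.full(25,-s),t*28]]
        Q=np.vstack(q); XY=np.array(p[:2])+Q[:,:1]*e+Q[:,1:]*d
        L.append(proj("wrist",np.c_[XY,np.full(len(XY),ztop)],P))
    return L
def sample(uv): return np.stack([cv2.remap(g[:,:,c].astype(np.float32),uv[:,:1].astype(np.float32),uv[:,1:].astype(np.float32),cv2.INTER_LINEAR).ravel() for c in range(3)],1)
def score(p):
    a,b=quad(p); D=np.abs(sample(a)-sample(b)).sum(1); return D.reshape(4,25).clip(0,120).mean()
from scipy.optimize import differential_evolution as de
r=de(lambda p:-score(p),[(x0[0]-12,x0[0]+12),(x0[1]-12,x0[1]+12),(x0[2]-8,x0[2]+8)],seed=1,maxiter=60)
print(r.x,r.fun); a,b=quad(r.x); print(np.abs(sample(a)-sample(b)).sum(1).reshape(4,25).mean(1).round())
E
python3 seg.py 538 18 -16 78
```

```text
[493.54838039  30.74597921 135.75662945] [ 3.14131668e+00  9.81552474e-04 -2.78245786e-01] 19.9
[540.6543813   17.11891152 -15.72131951] -95.78887939453125
[161.  99. 115.  91.]
```

step_arm(deltas=[22,-6,0,0,90,23,-7,0,0,90,0,0,-40,0,90,0,0,-50,0,90,0,0,-25,0,90,0,0,-10,0,90,0,0,-5,0,90,0,0,0,0,50,0,0,0,0,50,0,0,0,0,50])

```text
time: 21.2
tool_pos: [539.3, 17.7, 7.0]
tcp_rot: [-3.141, -0.001, -0.278]
contact_force: [0.0, -0.6, 0.1]
grip_width: 64.4
finger_force: 0.0
```

step_arm(deltas=[0,0,0,0,40,0,0,0,0,40,0,0,0,0,40,0,0,0,0,40,0,0,0,0,40,0,0,0,0,40,0,0,10,0,40,0,0,25,0,40,0,0,40,0,40,0,0,40,0,40])

```text
time: 22.45
tool_pos: [538.0, 17.8, 121.9]
tcp_rot: [3.141, 0.002, -0.278]
contact_force: [0.6, -0.6, -3.3]
grip_width: 55.8
finger_force: 30.0
```

Run:
```python
from h import *
o=get_obs();print(o["tool_pos"],o["tcp_rot"],o["contact_force"],o["moment"],o["grip_width"],o["finger_force"])
```

```text
[537.96163416  17.76698243 121.90547394] [ 3.14109674e+00  2.01337297e-03 -2.78240206e-01] [ 0.6441412  -0.64145165 -3.27077897] [ 0.00032214 -0.06086459 -0.01875237] 55.81915132585795 29.999350905418396
```

step_arm(deltas=[0,-25,0,10.6,40,0,-26,0,10.6,40,0,-26,0,10.6,40,0,-26,0,10.6,40,0,-26,0,10.6,40,0,-26,0,10.6,40,0,-25,0,10.6,40,0,-25,0,10.6,40,0,-25,0,10.6,40,0,-25,0,10.6,40])

```text
time: 23.7
tool_pos: [538.1, -237.7, 120.7]
tcp_rot: [-3.14, -0.001, 1.578]
contact_force: [0.1, 0.2, -3.9]
grip_width: 56.0
finger_force: 30.0
```

step_arm(deltas=[0,0,-20,0,40,0,0,-15,0,40,0,0,-15,0,40,0,0,0,0,40,0,0,0,0,40,0,0,0,0,40,0,0,0,0,40,0,0,0,0,40,0,0,0,0,40,0,0,0,0,40])

```text
time: 24.95
tool_pos: [538.7, -237.3, 71.2]
tcp_rot: [3.142, -0.0, 1.572]
contact_force: [0.8, -0.7, -3.9]
grip_width: 55.9
finger_force: 30.0
```

Run:
```python
from h import *
o=get_obs();print(o["tool_pos"],o["tcp_rot"],o["contact_force"],o["grip_width"])
w=capture("wrist")[:,:,::-1];t=capture("top")[:,:,::-1]; s=capture("scene")[:,:,::-1]
P=camera_params("wrist");np.save("pics/w11.npy",P,allow_pickle=True)
for n,i in(("w11",w),("t11",t),("s11",s)): cv2.imwrite(f"pics/{n}.png",i)
f=lambda i,y0,y1,x0,x1,w,h:cv2.resize(i[y0:y1,x0:x1],(w,h),interpolation=cv2.INTER_CUBIC)
b=lambda i:np.clip(255*(i/255.)**.6,0,255).astype(np.uint8)
cv2.imwrite("pics/v10.png",b(np.hstack([f(w,60,360,210,430,440,600),f(t,195,267,387,475,360,300).repeat(1,0) if 0 else np.vstack([f(t,195,267,387,475,360,300),f(s,140,220,350,430,360,300)])])))
```

```text
[ 538.72881001 -237.2645202    71.2131734 ] [ 3.14155803e+00 -2.50178327e-05  1.57176568e+00] [ 0.82252189 -0.72139242 -3.91409065] 55.947339512484795
```

View pics/v10.png

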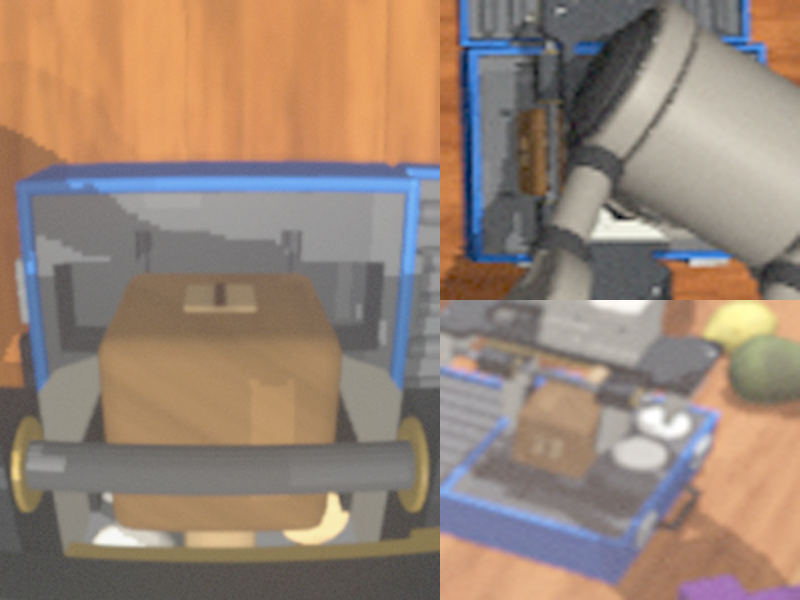

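Run:
```python
from h import *
P=np.load("pics/w11.npy",allow_pickle=True).item()
print("cam",ray("wrist",(320,200),P)[0])
c=lambda u,v:(210+(u-1)/2,60+(v-1)/2)
f=lambda n,L,z:print(n,[at("wrist",c(*q),z,P).round(1).tolist() for q in L])
f("hole far corners",[(137,232),(299,232),(150,232),(283,232)],48)
f("recess outer y+",[(55,264),(382,264),(75,264),(362,264)],48)
f("rim",[(20,184),(417,184)],50)
f("head front bottom",[(132,273),(308,273)],86); f("head front top",[(103,350),(338,350)],142)
f("head back top",[(115,530),(325,530)],142)
w=cv2.imread("pics/w11.png").astype(int)
for v in (178,184,190): print(v,w[v,268:368].mean(1).astype(int).tolist())
for u in (281,319,356): print(u,w[165:245,u].mean(1).astype(int).tolist())
```

```text
cam [ 538.01540018 -154.60359061  264.0993379 ]
hole far corners [[507.9, -205.1], [566.2, -205.1], [512.6, -205.1], [560.4, -205.1]]
recess outer y+ [[476.4, -217.0], [597.9, -217.0], [484.1, -217.0], [590.2, -217.0]]
rim [[465.6, -186.3], [608.7, -186.3]]
head front bottom [[511.1, -208.9], [564.4, -208.9]]
head front top [[512.3, -209.4], [563.6, -209.4]]
head back top [[510.9, -260.6], [564.7, -260.6]]
178 [74, 76, 76, 74, 76, 77, 77, 76, 73, 68, 58, 55, 58, 57, 55, 52, 53, 61, 69, 74, 74, 75, 75, 74, 74, 74, 75, 76, 74, 75, 74, 74, 74, 75, 74, 75, 75, 75, 75, 75, 73, 75, 72, 72, 74, 74, 76, 77, 77, 79, 78, 78, 78, 79, 94, 107, 109, 111, 109, 110, 109, 108, 110, 109, 110, 109, 109, 109, 109, 109, 109, 108, 107, 107, 107, 109, 108, 106, 108, 109, 110, 106, 93, 75, 68, 63, 68, 75, 79, 79, 77, 67, 77, 98, 106, 109, 108, 108, 108, 107]
184 [72, 72, 75, 74, 73, 73, 74, 73, 73, 69, 58, 54, 57, 57, 58, 53, 54, 62, 69, 74, 74, 74, 76, 72, 74, 74, 73, 74, 73, 73, 75, 75, 73, 73, 72, 74, 74, 76, 73, 74, 74, 73, 71, 74, 74, 73, 74, 72, 75, 72, 73, 72, 72, 73, 73, 71, 73, 74, 69, 74, 71, 74,
[... 865 characters left out ...]
 91, 93, 93, 94, 93, 94, 96]
319 [116, 118, 115, 116, 115, 117, 115, 116, 114, 115, 116, 109, 93, 78, 75, 73, 74, 73, 72, 72, 73, 72, 71, 73, 73, 73, 72, 74, 71, 72, 71, 66, 63, 62, 61, 58, 52, 44, 44, 42, 42, 43, 40, 41, 43, 42, 42, 53, 76, 93, 90, 74, 62, 61, 60, 61, 63, 60, 61, 58, 60, 59, 61, 66, 68, 71, 74, 74, 79, 80, 83, 85, 85, 86, 90, 91, 91, 95, 93, 93]
356 [111, 110, 112, 110, 111, 111, 111, 110, 110, 102, 90, 82, 79, 79, 78, 75, 79, 81, 79, 79, 75, 68, 63, 62, 65, 64, 64, 63, 66, 66, 68, 67, 66, 66, 65, 63, 62, 58, 60, 60, 60, 58, 61, 62, 60, 60, 60, 61, 62, 65, 62, 61, 63, 63, 63, 63, 67, 62, 65, 62, 64, 65, 66, 69, 72, 76, 81, 81, 84, 84, 84, 85, 91, 87, 90, 87, 88, 89, 88, 88]
```

step_arm(deltas=[-0.7,0,-15,0,40,0,0,-15,0,40,0,0,-6,0,40,0,0,-3,0,40,0,0,-3,0,40,0,0,-3,0,40,0,0,-3,0,40,0,0,0,0,40,0,0,0,0,40,0,0,0,0,40])

```text
time: 26.35
tool_pos: [538.2, -237.4, 23.4]
tcp_rot: [3.141, 0.0, 1.572]
contact_force: [0.1, 0.3, -3.8]
grip_width: 55.4
finger_force: 30.0
```

step_arm(deltas=[0,0,-4,0,40,0,0,-4,0,40,0,0,-4,0,40,0,0,-4,0,40,0,0,-3,0,40,0,0,-2,0,40,0,0,-1,0,40,0,0,0,0,40,0,0,0,0,40,0,0,0,0,40])

```text
time: 27.6
tool_pos: [538.1, -237.3, 1.1]
tcp_rot: [3.141, 0.0, 1.572]
contact_force: [1.0, -0.8, 0.2]
grip_width: 55.9
finger_force: 30.0
```

step_arm(deltas=[0,0,-1,0,40,0,0,-1,0,40,0,0,-1,0,40,0,0,-1,0,40,0,0,-0.5,0,40,0,0,0,0,40,0,0,0,0,40,0,0,0,0,40,0,0,0,0,40,0,0,0,0,40])

```text
time: 28.85
tool_pos: [538.2, -237.3, -3.0]
tcp_rot: [3.141, 0.0, 1.572]
contact_force: [0.5, -0.3, 6.4]
grip_width: 55.3
finger_force: 30.0
```

step_arm(deltas=[0,0,-0.5,0,40,0,0,-0.5,0,40,0,0,-0.5,0,40,0,0,-0.5,0,40,0,0,0,0,40,0,0,0,0,40,0,0,0,0,40,0,0,0,0,40,0,0,0,0,40,0,0,0,0,40])

```text
time: 30.1
tool_pos: [538.2, -237.3, -3.0]
tcp_rot: [3.141, 0.001, 1.572]
contact_force: [-4.4, 2.5, 22.4]
grip_width: 55.6
finger_force: 30.0
```

step_arm(deltas=[0,0,1,0,40,0,0,0,0,70,0,0,0,0,70,0,0,0,0,70,0,0,0,0,70,0,0,0,0,70,0,0,5,0,70,0,0,15,0,70,0,0,30,0,70,0,0,40,0,70])

```text
time: 31.35
tool_pos: [537.7, -237.1, 87.1]
tcp_rot: [-3.141, -0.0, 1.572]
contact_force: [0.2, -1.1, 0.1]
grip_width: 69.9
finger_force: 0.0
```

step_arm(deltas=[0,0,20,0,70,0,0,20,0,70,0,0,0,0,70,0,0,0,0,70,0,0,0,0,70,0,0,0,0,70,0,0,0,0,70,0,0,0,0,70,0,0,0,0,70,0,0,0,0,70])

```text
time: 32.6
tool_pos: [538.1, -237.3, 125.7]
tcp_rot: [3.142, 0.0, 1.572]
contact_force: [-0.3, 0.0, -0.3]
grip_width: 70.1
finger_force: 0.0
```

```bash
python3 seg.py 537 -235 90 68
python3 - <<'E'
from h import *
s0=cv2.imread("pics/scene0.png").astype(int);s=capture("scene")[:,:,::-1].astype(int)
for n,x,y in(("mill",779,63),("mug",764,-56)):
    u,v=proj("scene",[[x,y,60]])[0].astype(int);g=abs(s-s0)[v-25:v+25,u-20:u+20].mean();print(n,g)
E
```

```text
[ 538.0592681  -237.25249713  125.73934666] [3.14152249e+00 7.81158536e-06 1.57186184e+00] 32.6
[ 537.60559211 -235.46111691   91.07599982] -82.3808822631836
[118.  69.  75.  82.]
mill 6.843666666666667
mug 7.267
```

```bash
python3 -c "
from plant import *
print(close_job())"
```

```text
the job is handed in; nothing more can be done
None
```

The job is handed in, at 32.6 s of the 54 s. The second blow met a firm 20 N stop, so I read the stopper as home. The mallet stood free on the board and was retaken by its head. It was then pressed into its cutout until it bottomed at the expected height, and it now measures under 1 mm off centre. The mill and mug look unmoved, but no verdict came back.

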